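Put the piled lids back on the bead vessels

ROBOT

A 6-joint arm with a two-finger parallel gripper is mounted at the origin on the work surface. World frame = base frame: x ahead of the robot, y to its left, z up, the work surface at z = 0. Lengths are in m, angles in degrees, forces in N, time in s.
With the tool pointing down it reaches from about 0.275 to 0.975 m from the base axis. Payload 8.4 kg.
Tool frame: the origin (TCP) lies at the very end of the fingers, on their centre line; the grasp point (between the pads) lies 19 mm behind it (ctrl.grip_depth is the distance from the TCP to the grasp point, in m); z points along the fingers, y is the line along which they close (so a half turn about z gives the same grasp; the last joint's range is limited). The gripper opens to 92 mm and grips with 3 to 60 N. Pads are 20 mm wide; open, the fingers measure 128 mm over their backs; the gripper's body (75 mm by 189 mm) begins 69 mm behind the grasp point.
Start: joints at [68.331, 20.225, 93.587, -0, 66.188, -0.138], TCP at [0.229, 0.581, 0.215] pointing down, gripper open.
Joint ranges: [-150.9, 150.9], [-52.94, 120.26], [3.33, 152.33], [-74.26, 254.26], [0, 154.13], [-172.89, 172.89]. Speed limits (degrees/s): [127.2, 127.2, 159.86, 180, 180, 180].

INTERFACE

Orientations are given as a 3x3 rotation matrix whose columns are the frame's x, y, z axes.
In Python, from cell import ctrl gives the robot as it stands.
- The arm moves only by the tool move_arm, never from a script. Its argument "targets" is a list of rows, each a list of 5 numbers: the shift along the tool's x, y, z in m, then the turn about the tool's z in degrees, then the closure, from -1 (fully open) to 1 (shut). A call has 1 to 8 rows; each row shifts and turns the commanded pose from where the row before left it, along the tool's axes as they then stand; what a row does not reach is not made up. A row lasts 1/8 s, in which the tool goes at most 62.5 mm and 10.7 degrees, less where a joint would pass 70% of its speed; a pose out of reach is approached as far as the arm can. A call with a gripper value outside its range is refused whole. The fingers move at their own pace and stop on an object; the grip force is fixed at half the most. Time passes only in rows, so rows that do not move let the fingers close. It gives the time, the measured TCP pose, the force, the opening and the grip force at its end, in the units of the state.
- ctrl.observe(): the state, without advancing time (a new reading comes with each control period).
- ctrl.read_camera(name): name is "scene" or "top"; returns a dict with "img" (420x560x3 uint8, red, green, blue), "z_map" (420x560 float32, m along the optical axis (not along the pixel's ray), 0 where there is no reading), "fx", "fy", "cx", "cy" (pixels), "k1" (the pictures are not rectified: a ray, as slopes to the right and down, at radius r is drawn at 1 + k1 r^2 times it, then the intrinsics apply), "origin" and "attitude" of the camera in the world. Camera axes: x right, y down, z forward; pixel columns grow to the right and rows downward; lengths in m; the calibration is good to about 2 mm. A picture is of the moment at which its call begins.
- ctrl.close_job(): hands the job in; it is judged then, once.
The state is a dict: "t": time; "qpos": joint angles; "qd": joint speeds; "effort": joint torques, N m; "tcp_pos": TCP position; "tool_rot": TCP orientation; "force": force on the tool from outside, world axes, zero at the start; "moment": the same for the moment, N m; "gripper_width": finger opening in m; "grasp_force": force on a finger pad.
Only numpy, scipy, OpenCV 4.12 (cv2) and the standard library are available. Lean on these libraries where they do the work, as an engineer would, in place of code of your own. Each camera call takes 0.05 s, during which the arm holds its last target. There are 200 camera calls.

TASK

Close the bead vessels for the night: take apart the pile of lids in the black tray and set each lid on its own vessel, the white one on the white pot, the blue one on the blue jar, the bamboo one on the glass canister and the teak one on the grey bowl, each lying level on the rim with its foot inside the mouth. Set the lids down, do not drop them; do not tip or push the vessels about, and leave the pliers and the scoop where they lie.

Things in the scene. Friction and masses are not known exactly. Their poses are not given: they have to be found in the camera images.
- lid_white_mid (a point): White glazed lid: flat round disc 46 mm across, 14 mm thick, on a round foot 14 mm wide, 8 mm tall. Lies level. This point is the disc's centre, 7 mm below its top, 15 mm above the foot's bottom. Top of the pile of lids. Only 8 mm are free between its disc and the lid beneath: take it by the edge with the fingertips.
- lid_blue_mid (a point): Blue glazed lid: flat round disc 54 mm across, 14 mm thick, on a round foot 21 mm wide, 8 mm tall. Lies level. This point is the disc's centre, 7 mm below its top, 15 mm above the foot's bottom. Second from the top of the pile, its edge showing round the white lid. Only 8 mm are free between its disc and the lid beneath: take it by the edge with the fingertips.
- lid_bamboo_mid (a point): Pale bamboo lid: flat round disc 62 mm across, 14 mm thick, on a round foot 30 mm wide, 8 mm tall. Lies level. This point is the disc's centre, 7 mm below its top, 15 mm above the foot's bottom. Third from the top of the pile, its edge showing round the blue lid. Only 8 mm are free between its disc and the lid beneath: take it by the edge with the fingertips.
- lid_teak_mid (a point): Dark brown teak lid: flat round disc 70 mm across, 14 mm thick, on a round foot 35 mm wide, 8 mm tall. Lies level. This point is the disc's centre, 7 mm below its top, 15 mm above the foot's bottom. Bottom of the pile, its edge showing round the bamboo lid. Stands in the middle of a fixed round black tray, 140 mm across, wall 18 mm high, floor 4 mm above the table; about 27 mm of floor are free all round it.
- pot_rim (a point): White glazed pot, the smallest vessel, with purple beads, open: 52 mm tall, 47 mm across the belly, rim 37 mm outside and 29 mm inside; beads start about 15 mm below the rim. Loose, about 0.24 kg. This point is the centre of its mouth at the height of the rim. z up.
- jar_rim (a point): Blue glazed jar with yellow and white beads, open: 68 mm tall, 55 mm across the belly, rim 45 mm outside and 37 mm inside; beads start about 15 mm below the rim. Loose, about 0.28 kg. This point is the centre of its mouth at the height of the rim. z up.
- canister_rim (a point): Straight clear glass canister full of red beads, open: 82 mm tall, 53 mm across outside and 46 mm inside; beads start about 15 mm below the rim. Loose, about 0.34 kg. This point is the centre of its mouth at the height of the rim. z up.
- bowl_rim (a point): Round-bellied grey stoneware bowl with green beads, open: 60 mm tall, 84 mm across the belly (22 mm up), rim 61 mm outside and 51 mm inside; beads start about 15 mm below the rim. Loose, about 0.36 kg. This point is the centre of its mouth at the height of the rim. z up.
- pliers_mid (a point): Aluminium flat-nose pliers with dark grips lying on the table, 140 mm long, 45 mm wide, 12 mm high; loose. This point is the middle of their length, 6 mm above the table; x points along them to the jaws. To be left alone.
- scoop_mid (a point): White plastic bead scoop lying on the table, 120 mm long, 36 mm wide, 16 mm high; loose. This point is the middle of its length, 8 mm above the table; x points along it to the pan. To be left alone.
Mind the look-alikes: they are no part of the job. What is meant by the part that bears lid_bamboo_mid is not pink, purple or red, and is the larger of those in its own colour.

How it is judged:
By the outcome, as a careful person would: the job done as asked, in the order asked, and still so for the second after the job is handed in, with the robot touching nothing.
It also fails if it takes over 112 s, if anything falls off the work surface, if the arm or the gripper's body presses on something with over 40 N, if the wrist force passes 120 N, or if a joint passes its speed limit or range.

## Working session

There is one attempt and no reset: what is moved stays moved. The work goes in short steps, Python scripts to look and compute and a tool call to move; the robot and the scene stay as the last step left them, time stands still between calls to the robot, and variables do not carry over. Pictures are saved under pics/ and viewed, at most 14 in all, crops included, and the job is handed in when it is done.

Besides the shell and the picture viewer there is one more tool, called in YAML: its name, and indented under it one key for each argument. move_arm: Moves the arm, as the interface text tells. Its arguments: {"type":"object","properties":{"targets":{"type":"array","items":{"type":"array","items":{"type":"number"}}}},"required":["targets"]}

```bash
mkdir -p pics; ls; cat > h.py <<'E'
import numpy as np, cv2
from cell import ctrl
def cam(n):
    c=ctrl.read_camera(n); return c
def rays(c,uv):
    uv=np.atleast_2d(np.array(uv,float))
    K=np.array([[c['fx'],0,c['cx']],[0,c['fy'],c['cy']],[0,0,1]])
    p=cv2.undistortPoints(uv.reshape(-1,1,2),K,np.array([c['k1'],0,0,0.])).reshape(-1,2)
    return np.c_[p,np.ones(len(p))]
def plane(c,uv,z):
    d=rays(c,uv)@np.array(c['attitude']).T; o=np.array(c['origin'])
    return o+d*((z-o[2])/d[:,2])[:,None]
def depth(c,uv):
    uv=np.atleast_2d(uv); r=rays(c,uv); zz=np.array([c['z_map'][int(v),int(u)] for u,v in uv])
    return np.array(c['origin'])+(r*zz[:,None])@np.array(c['attitude']).T
def save(c,name,crop=None,s=1):
    im=c['img'][:,:,::-1]
    if crop: x0,y0,x1,y1=crop; im=im[y0:y1,x0:x1]
    cv2.imwrite('pics/'+name,cv2.resize(im,None,fx=s,fy=s,interpolation=cv2.INTER_CUBIC))
E
python3 - <<'E'
from h import *
for n in('scene','top'):
    c=cam(n); save(c,n+'0.png',s=1.4); print(n,c['origin'],np.round(c['attitude'],3).tolist(),c['fx'],c['k1'])
print(ctrl.observe())
E
```

```text
pics
scene [1.24582612 0.02085069 0.7192585 ] [[-0.079, 0.598, -0.797], [0.997, 0.037, -0.071], [-0.013, -0.8, -0.599]] 475.92815670031416 -0.11687726279460149
top [ 0.23465031 -0.0629959   1.19239112] [[-0.022, -0.981, 0.193], [-1.0, 0.024, 0.007], [-0.012, -0.192, -0.981]] 431.3917273940584 -0.058034828317204516
{'t': 0.1, 'qpos': array([ 6.83311202e+01,  2.02584506e+01,  9.36227331e+01,  9.01272161e-04,
        6.61871588e+01, -1.35539129e-01]), 'qd': array([ 0.12082393, -0.20170228, -0.12906563, -0.06725837, -0.09286684,
       -0.0195113 ]), 'effort': array([ 1.31339206e-03, -5.94909239e+01, -3.34930658e+01,  6.99648005e-02,
        1.85503601e-02, -3.88841454e-05]), 'tcp_pos': array([0.22922138, 0.58099621, 0.21395505]), 'tool_rot': array([[-9.30201803e-01,  3.67048224e-01, -4.53805583e-04],
       [ 3.67048504e-01,  9.30201149e-01, -1.10319392e-03],
       [ 1.72051065e-05, -1.19276163e-03, -9.99999289e-01]]), 'force': array([ 0.30627219,  0.3746272 , -0.04894707]), 'moment': array([0.02055722, 0.02981395, 0.01043235]), 'grasp_force': 0.0, 'gripper_width': 0.09154495286752735}
```

View pics/scene0.png

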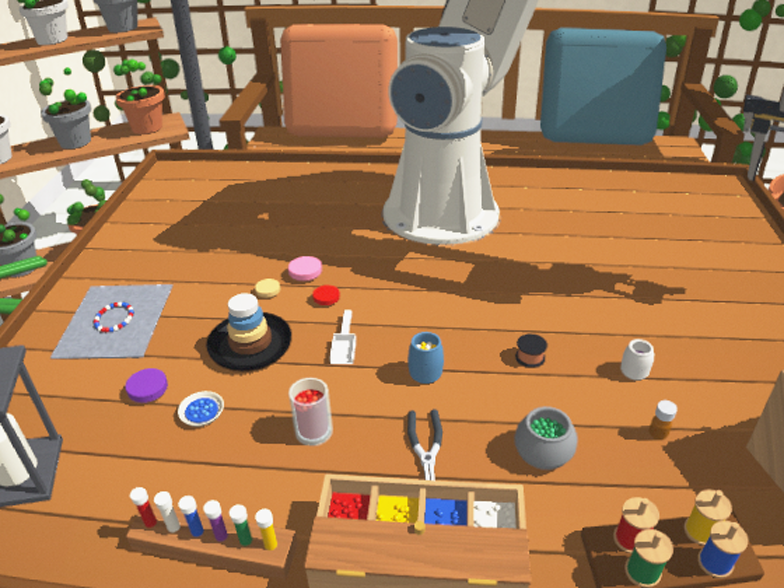

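View pics/top0.png

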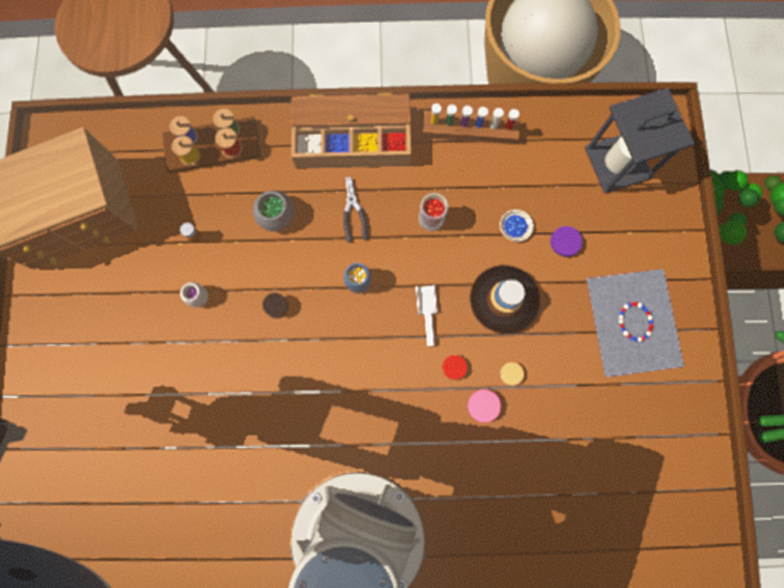

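Scene picture (784×588 px): the pile in the black tray is at (247,325). Candidates for the bamboo lid are the pale disc in the pile (250,328) and a small pale disc on the table (267,287). Pink (305,268), red (326,295) and purple (146,385) are decoys. The pile's disc is the larger of the pale ones, so I choose that one. The vessels are pot (638,358), jar (425,357), canister (311,410) and bowl (546,437).

```bash
python3 - <<'E'
from h import *
for n,cr,rng in(('scene',(130,180,230,280),None),('top',(320,170,420,250),None)):
    c=cam(n); save(c,n+'_pile.png',cr,6)
    H,W=c['z_map'].shape
    u,v=np.meshgrid(np.arange(cr[0],cr[2]),np.arange(cr[1],cr[3])); uv=np.c_[u.ravel(),v.ravel()]
    P=depth(c,uv); z=P[:,2]
    for lo,hi in((.02,.028),(.03,.044),(.046,.05),(.055,.067),(.068,.072),(.077,.088),(.089,.095)):
        m=(z>lo)&(z<hi); q=P[m]
        if m.sum()>3: print(n,lo,hi,m.sum(),q.mean(0).round(4),q.min(0).round(4),q.max(0).round(4))
    t=(uv[:,0]>0); 
    print('zero',(c['z_map'][cr[1]:cr[3],cr[0]:cr[2]]==0).mean(), 'zmax',np.percentile(z,[50,97,99.5]))
E
```

```text
scene 0.02 0.028 487 [ 0.3428 -0.2652  0.024 ] [ 0.2126 -0.366   0.02  ] [ 0.5216 -0.2024  0.028 ]
scene 0.03 0.044 79 [ 0.4704 -0.2882  0.0391] [ 0.4349 -0.3236  0.03  ] [ 0.4809 -0.2668  0.0439]
scene 0.046 0.05 121 [ 0.4654 -0.2928  0.0483] [ 0.4274 -0.3288  0.0461] [ 0.4832 -0.2674  0.05  ]
scene 0.055 0.067 114 [ 0.5101 -0.2514  0.0629] [ 0.4479 -0.3231  0.0551] [ 0.6087 -0.15    0.067 ]
scene 0.068 0.072 152 [ 0.4905 -0.2662  0.0703] [ 0.4318 -0.3247  0.068 ] [ 0.6134 -0.1474  0.072 ]
scene 0.077 0.088 145 [ 0.5449 -0.2218  0.0822] [ 0.4385 -0.3184  0.0771] [ 0.6245 -0.1463  0.0879]
scene 0.089 0.095 219 [ 0.4509 -0.2974  0.0929] [ 0.426  -0.3207  0.089 ] [ 0.4723 -0.2755  0.0949]
zero 0.0038 zmax [0.00222025 0.08521169 0.09507328]
top 0.02 0.028 316 [ 0.51   -0.3757  0.0234] [ 0.381  -0.4603  0.02  ] [ 0.5717 -0.2312  0.028 ]
top 0.03 0.044 24 [ 0.4309 -0.2859  0.0382] [ 0.418  -0.3227  0.0301] [ 0.4691 -0.2677  0.0435]
top 0.046 0.05 50 [ 0.4418 -0.289   0.0478] [ 0.4206 -0.328   0.046 ] [ 0.4788 -0.2689  0.0498]
top 0.055 0.067 25 [ 0.4377 -0.2836  0.0637] [ 0.4232 -0.3099  0.0566] [ 0.4723 -0.2712  0.0669]
top 0.068 0.072 48 [ 0.4447 -0.2851  0.0701] [ 0.4248 -0.3201  0.0683] [ 0.4744 -0.2722  0.072 ]
top 0.077 0.088 14 [ 0.4431 -0.2853  0.0848] [ 0.4283 -0.3105  0.0808] [ 0.4698 -0.2758  0.0877]
top 0.089 0.095 204 [ 0.4482 -0.2986  0.0922] [ 0.4264 -0.3216  0.089 ] [ 0.4696 -0.2767  0.0949]
zero 0.003375 zmax [0.00156469 0.08996434 0.09597206]
```

View pics/scene_pile.png

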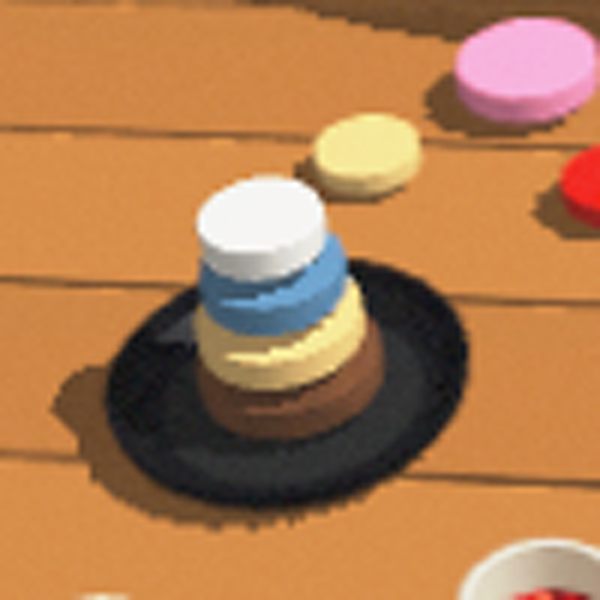

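View pics/top_pile.png

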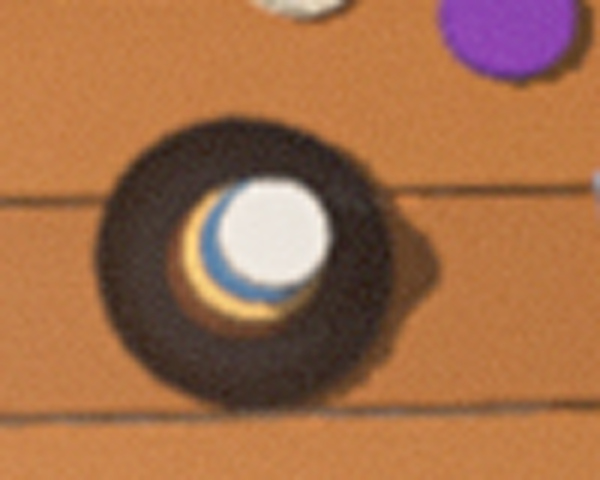

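The crops confirm the pile: white, blue, pale (62 mm class, clearly larger than the loose pale disc at scene crop (367,155)), teak below, nearly concentric at about (0.449, −0.298). Next I measure the vessels and look for tall obstacles.

```bash
cat >> h.py <<'E'
V={'pot':(.052,.037),'jar':(.068,.045),'canister':(.082,.053),'bowl':(.060,.061)}
PX={'scene':{'pot':(456,253),'jar':(304,249),'canister':(221,277),'bowl':(390,302)},
    'top':{'pot':(138,210),'jar':(255,197),'canister':(309,148),'bowl':(194,150)}}
def cloud(c,x0,y0,x1,y1):
    u,v=np.meshgrid(np.arange(x0,x1),np.arange(y0,y1)); uv=np.c_[u.ravel(),v.ravel()]
    P=depth(c,uv); return P,uv,c['img'][uv[:,1],uv[:,0]].astype(int)
def ring(P,zc,tol=.004):
    m=abs(P[:,2]-zc)<tol; q=(P[m,:2]*1000).astype(np.float32)
    (x,y),r=cv2.minEnclosingCircle(q); return m.sum(),round(x/1e3,4),round(y/1e3,4),'d=%.1f'%(2*r), 'z=%.4f'%P[m,2].mean()
E
python3 - <<'E'
from h import *
for n in('scene','top'):
    c=cam(n)
    for k,(h,d) in V.items():
        x,y=PX[n][k]; w=30; print(n,k,*ring(cloud(c,x-w,y-w,x+w,y+w)[0],h))
    x,y=(175,220) if n=='scene' else (363,210)
    P=cloud(c,x-25,y-30,x+25,y+30)[0]
    P=P[np.hypot(P[:,0]-.449,P[:,1]+.298)<.045]
    for z in(.092,.070,.048,.026): print(n,'lid',z,*ring(P,z,.003))
    if n=='top':
        P=cloud(c,0,0,560,300)[0]; m=P[:,2]>.1
        q=P[m]; # occupancy of tall things
        g=np.zeros((14,20),int)
        ix=((q[:,0]-.2)/.05).astype(int); iy=((.5-q[:,1])/.05).astype(int)
        for a,b,z in zip(ix,iy,q[:,2]):
            if 0<=a<14 and 0<=b<20: g[a,b]=max(g[a,b],int(z*1000))
        print(g[::-1])
E
```

```text
scene pot 108 0.4734 0.3167 d=40.5 z=0.0518
scene jar 144 0.4959 -0.0089 d=47.9 z=0.0680
scene canister 186 0.6249 -0.1626 d=54.6 z=0.0813
scene bowl 312 0.641 0.1599 d=65.7 z=0.0599
scene lid 0.092 218 0.4483 -0.2976 d=48.6 z=0.0930
scene lid 0.07 151 0.4517 -0.2962 d=54.0 z=0.0706
scene lid 0.048 166 0.452 -0.2974 d=63.6 z=0.0485
scene lid 0.026 172 0.4517 -0.2968 d=71.0 z=0.0264
top pot 64 0.4711 0.3155 d=40.2 z=0.0518
top jar 70 0.4958 -0.0092 d=45.5 z=0.0680
top canister 89 0.6241 -0.1616 d=53.1 z=0.0816
top bowl 121 0.6401 0.1602 d=64.2 z=0.0597
top lid 0.092 207 0.449 -0.299 d=46.4 z=0.0921
top lid 0.07 68 0.4491 -0.2969 d=53.5 z=0.0702
top lid 0.048 66 0.4494 -0.2986 d=61.8 z=0.0483
top lid 0.026 76 0.4478 -0.2977 d=69.6 z=0.0261
[[   0    0    0    0    0    0    0    0    0    0    0    0    0    0
     0    0    0    0    0    0]
 [   0    0    0    0    0    0    0    0    0    0    0    0    0    0
     0    0    0    0    0    0]
 [ 154    0    0    0    0    0    0    0    0    0    0    0    0    0
     0    0    0    0    0  182]
 [ 155    0    0    0    0    0    0 
[... 418 characters left out ...]
0    0    0    0    0    0    0    0
     0    0    0    0    0    0]
 [   0    0    0    0    0    0    0    0    0    0    0    0    0    0
     0    0    0    0    0    0]
 [   0    0    0    0    0    0    0    0    0    0    0    0    0    0
     0    0    0    0    0    0]
 [   0    0    0    0    0    0    0    0    0    0    0    0    0    0
     0    0    0    0    0    0]
 [   0    0    0    0    0    0    0    0    0    0    0    0    0    0
     0    0    0    0    0    0]
 [   0    0    0    0    0    0    0    0    0    0    0    0    0    0
     0    0    0    0    0    0]
 [ 320    0    0    0    0    0    0    0    0    0    0 1192    0    0
     0    0    0    0    0    0]]
```

move_arm:
  targets:
    - [0, 0, 0, -7.2, -1]
    - [0, 0, 0, -7.2, -1]
    - [0, 0, 0, -7.15, -1]
    - [0, 0, 0, 0, -1]

```text
t: 0.8
tcp_pos: [0.2294, 0.5813, 0.2145]
tool_rot: [[-1.0, 0.001, -0.0], [0.001, 1.0, -0.0], [0.0, -0.0, -1.0]]
force: [0.0, -0.8, -0.4]
gripper_width: 0.0919
grasp_force: 0.0
```

move_arm:
  targets:
    - [-0.0137, -0.03, 0, 0, -1]
    - [-0.0137, -0.05, 0, 0, -1]
    - [-0.0137, -0.055, 0, 0, -1]
    - [-0.0137, -0.055, 0, 0, -1]
    - [-0.0137, -0.055, 0, 0, -1]
    - [-0.0137, -0.055, 0, 0, -1]
    - [-0.0137, -0.055, 0, 0, -1]
    - [-0.0137, -0.055, 0, 0, -1]

```text
t: 1.8
tcp_pos: [0.3394, 0.1699, 0.2149]
tool_rot: [[-1.0, 0.003, 0.001], [0.003, 1.0, 0.0], [-0.001, 0.0, -1.0]]
force: [0.7, 0.3, 0.4]
gripper_width: 0.092
grasp_force: 0.0
```

move_arm:
  targets:
    - [-0.0137, -0.055, 0, 0, -0.5]
    - [-0.0137, -0.055, 0, 0, -0.5]
    - [-0.0137, -0.055, 0, 0, -0.5]
    - [-0.0137, -0.055, 0, 0, -0.5]
    - [-0.0137, -0.055, 0, 0, -0.5]
    - [-0.0137, -0.055, 0, 0, -0.5]
    - [-0.0137, -0.055, 0, 0, -0.5]
    - [0, -0.03, 0, 0, -0.5]

```text
t: 2.8
tcp_pos: [0.4358, -0.2463, 0.2146]
tool_rot: [[-1.0, 0.005, 0.001], [0.005, 1.0, -0.001], [-0.001, -0.001, -1.0]]
force: [0.3, -0.1, 0.0]
gripper_width: 0.0687
grasp_force: 0.0
```

move_arm:
  targets:
    - [-0.013, -0.035, 0.0, 0, -0.35]
    - [0, -0.016, 0.02, 0, -0.35]
    - [0, 0, 0.035, 0, -0.35]
    - [0, 0, 0.025, 0, -0.35]
    - [0, 0, 0.01, 0, -0.35]
    - [0, 0, 0, 0, -0.35]

```text
t: 3.55
tcp_pos: [0.4481, -0.2944, 0.1245]
tool_rot: [[-1.0, 0.001, -0.001], [0.001, 1.0, 0.0], [0.001, 0.0, -1.0]]
force: [1.0, -0.4, 0.6]
gripper_width: 0.0621
grasp_force: 0.0
```

move_arm:
  targets:
    - [-0.0005, -0.0038, 0, 0, -0.35]
    - [0, 0, 0.03, 0, -0.35]
    - [0, 0, 0.02, 0, -0.35]
    - [0, 0, 0, 0, -0.35]
    - [0, 0, 0, 0, -0.35]

```text
t: 4.18
tcp_pos: [0.4494, -0.2989, 0.0758]
tool_rot: [[-1.0, -0.0, 0.001], [-0.0, 1.0, -0.001], [-0.001, -0.001, -1.0]]
force: [-0.2, 0.1, 0.4]
gripper_width: 0.0618
grasp_force: 0.0
```

```bash
python3 - <<'E'
from h import *
c=cam('scene'); save(c,'g1.png',(110,160,260,280),5)
print(ctrl.observe()['tcp_pos'])
E
```

```text
[ 0.44951257 -0.29893292  0.07588803]
```

View pics/g1.png

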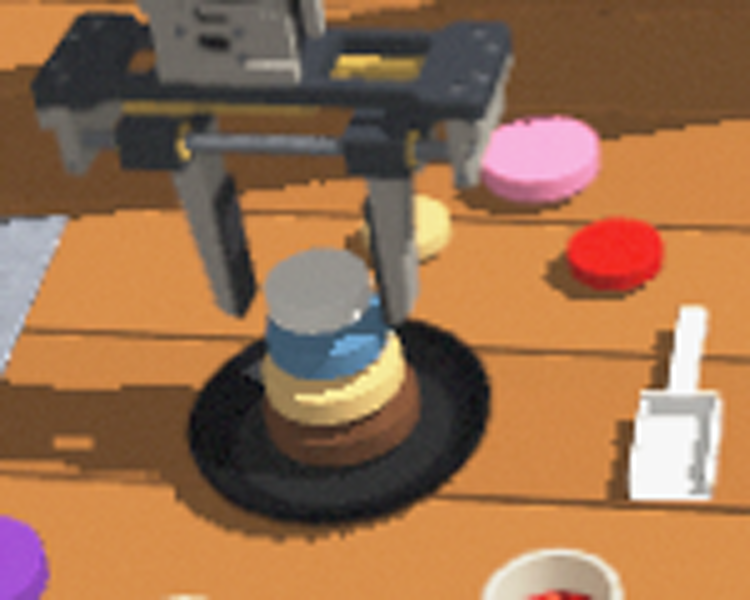

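Crop: the fingertips at (245,305) and (390,315) flank the white disc (318,290), centred, with the tips just below its underside. Closing.

move_arm:
  targets:
    - [0, 0, 0.0015, 0, -0.35]
    - [0, 0, 0, 0, -0.2]
    - [0, 0, 0, 0, -0.1]
    - [0, 0, 0, 0, 0]
    - [0, 0, 0, 0, 0.2]
    - [0, 0, 0, 0, 0.2]
    - [0, 0, 0, 0, 0.2]

```text
t: 5.1
tcp_pos: [0.4487, -0.2983, 0.0731]
tool_rot: [[-1.0, -0.0, 0.0], [-0.0, 1.0, -0.0], [-0.0, -0.0, -1.0]]
force: [-0.6, 0.1, 1.5]
gripper_width: 0.0451
grasp_force: 30.0
```

move_arm:
  targets:
    - [0, 0, -0.006, 0, 0.2]
    - [0, 0, -0.02, 0, 0.2]
    - [0, 0, -0.03, 0, 0.2]
    - [0, 0, -0.03, 0, 0.2]
    - [-0.002, 0.02, 0, 0, 0.2]
    - [-0.002, 0.04, 0, 0, 0.2]
    - [-0.002, 0.05, 0, 0, 0.2]
    - [-0.002, 0.05, 0, 0, 0.2]

```text
t: 6.1
tcp_pos: [0.4556, -0.136, 0.1581]
tool_rot: [[-1.0, 0.0, -0.001], [0.0, 1.0, 0.001], [0.001, 0.001, -1.0]]
force: [0.5, 0.1, -0.4]
gripper_width: 0.0449
grasp_force: 30.0
```

move_arm:
  targets:
    - [-0.002, 0.05, 0, 0, 0.2]
    - [-0.002, 0.05, 0, 0, 0.2]
    - [-0.002, 0.05, 0, 0, 0.2]
    - [-0.002, 0.05, 0, 0, 0.2]
    - [-0.002, 0.05, 0, 0, 0.2]
    - [-0.002, 0.05, 0, 0, 0.2]
    - [-0.002, 0.05, 0, 0, 0.2]
    - [-0.001, 0.04, 0, 0, 0.2]

```text
t: 7.1
tcp_pos: [0.4699, 0.2539, 0.158]
tool_rot: [[-1.0, -0.001, -0.001], [-0.001, 1.0, -0.001], [0.001, -0.001, -1.0]]
force: [-0.2, -0.6, -0.3]
gripper_width: 0.045
grasp_force: 30.0
```

move_arm:
  targets:
    - [-0.001, 0.035, 0, 0, 0.2]
    - [0, 0.02, 0, 0, 0.2]
    - [0, 0.009, 0.0, 0, 0.2]
    - [0, 0, 0.03, 0, 0.2]
    - [0, 0, 0, 0, 0.2]
    - [0, 0, 0, 0, 0.2]

```text
t: 7.85
tcp_pos: [0.4727, 0.3151, 0.1296]
tool_rot: [[-1.0, 0.0, -0.0], [0.0, 1.0, -0.0], [0.0, -0.0, -1.0]]
force: [-0.5, -0.8, -0.0]
gripper_width: 0.0451
grasp_force: 30.0
```

```bash
python3 - <<'E'
from h import *
o=ctrl.observe(); print(o['tcp_pos'],o['gripper_width'],o['grasp_force'])
for n in('scene','top'):
    c=cam(n); 
    if n=='scene': save(c,'p1.png',(400,170,520,290),5)
    P,_,I=cloud(c,*((400,170,520,290) if n=='scene' else (90,150,200,250)))
    t=o['tcp_pos']; m=(np.hypot(P[:,0]-t[0],P[:,1]-t[1])<.026)&(abs(P[:,2]-t[2]-.018)<.006)&(abs(P[:,1]-t[1])<.0225)
    print(n,m.sum(),P[m].min(0),P[m].max(0),P[m].mean(0))
    x,y=PX[n]['pot'];print(ring(cloud(c,x-30,y-30,x+30,y+30)[0],.052))
E
```

```text
[0.47266162 0.31513954 0.12963457] 0.04513861086530209 29.99989539384842
scene 300 [0.44914733 0.29322439 0.1417956 ] [0.49628573 0.33756664 0.15335018] [0.4766909  0.31465476 0.14890284]
(np.int64(110), 0.4746, 0.3183, 'd=40.3', 'z=0.0516')
top 36 [0.45031786 0.29885148 0.14273231] [0.46175859 0.32644204 0.15178329] [0.45518159 0.31341221 0.14836258]
(np.int64(43), 0.469, 0.3148, 'd=37.9', 'z=0.0513')
```

View pics/p1.png

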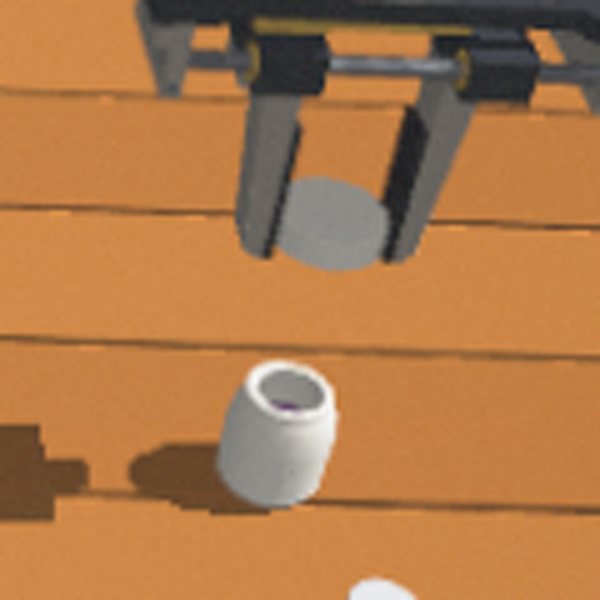

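Crop: the white lid is held level at (330,225), above the pot mouth (288,390). Lowering.

move_arm:
  targets:
    - [0, 0.0012, 0.02, 0, 0.2]
    - [0, 0, 0.03, 0, 0.2]
    - [0, 0, 0.02, 0, 0.2]
    - [0, 0, 0.006, 0, 0.2]
    - [0, 0, 0.002, 0, 0.2]
    - [0, 0, 0, 0, 0.2]

```text
t: 8.7
tcp_pos: [0.473, 0.3172, 0.052]
tool_rot: [[-1.0, -0.0, 0.001], [-0.0, 1.0, 0.001], [-0.001, 0.001, -1.0]]
force: [-0.5, 0.5, -0.1]
gripper_width: 0.045
grasp_force: 30.0
```

move_arm:
  targets:
    - [0, 0, 0.001, 0, 0.2]
    - [0, 0, 0.001, 0, 0.2]
    - [0, 0, 0.0, 0, 0.2]

```text
t: 9.07
tcp_pos: [0.4725, 0.3169, 0.0492]
tool_rot: [[-1.0, -0.0, 0.0], [-0.0, 1.0, 0.0], [-0.0, 0.0, -1.0]]
force: [-0.6, -0.1, -0.4]
gripper_width: 0.0453
grasp_force: 30.0
```

move_arm:
  targets:
    - [0, 0, 0.001, 0, 0.2]
    - [0, 0, 0.0, 0, 0.2]

```text
t: 9.32
tcp_pos: [0.4724, 0.3169, 0.048]
tool_rot: [[-1.0, -0.0, -0.0], [-0.0, 1.0, -0.0], [0.0, -0.0, -1.0]]
force: [-0.9, 0.3, -0.2]
gripper_width: 0.045
grasp_force: 30.0
```

move_arm:
  targets:
    - [0, 0, 0.001, 0, 0.2]
    - [0, 0, 0.0, 0, 0.2]

```text
t: 9.57
tcp_pos: [0.4725, 0.3169, 0.0471]
tool_rot: [[-1.0, -0.0, 0.0], [-0.0, 1.0, 0.0], [-0.0, 0.0, -1.0]]
force: [0.5, -0.8, 0.8]
gripper_width: 0.0453
grasp_force: 30.0
```

move_arm:
  targets:
    - [0, 0, 0.0007, 0, 0.2]
    - [0, 0, 0.0, 0, 0.2]

```text
t: 9.82
tcp_pos: [0.4726, 0.3169, 0.047]
tool_rot: [[-1.0, -0.0, 0.0], [-0.0, 1.0, 0.0], [-0.0, 0.0, -1.0]]
force: [-1.2, -1.3, 6.7]
gripper_width: 0.0449
grasp_force: 30.0
```

Contact (6.7 N). Releasing gently and rising.

move_arm:
  targets:
    - [0, 0, 0, 0, 0.0]
    - [0, 0, 0, 0, -0.1]
    - [0, 0, 0, 0, -0.25]
    - [0, 0, 0, 0, -0.25]
    - [0, 0, -0.02, 0, -0.25]
    - [0, 0, -0.05, 0, -0.25]
    - [0, 0, -0.05, 0, -0.25]
    - [0, -0.03, 0, 0, -0.25]

```text
t: 10.82
tcp_pos: [0.475, 0.2892, 0.1705]
tool_rot: [[-1.0, -0.002, 0.007], [-0.002, 1.0, 0.004], [-0.007, 0.004, -1.0]]
force: [0.1, -0.4, 0.0]
gripper_width: 0.0576
grasp_force: 0.0
```

move_arm:
  targets:
    - [0.0025, -0.055, 0, 0, -0.2]
    - [0.0025, -0.055, 0, 0, -0.2]
    - [0.0025, -0.055, 0, 0, -0.2]
    - [0.0025, -0.055, 0, 0, -0.2]
    - [0.0025, -0.055, 0, 0, -0.2]
    - [0.0025, -0.055, 0, 0, -0.2]
    - [0.0025, -0.055, 0, 0, -0.2]
    - [0.0025, -0.055, 0, 0, -0.2]

```text
t: 11.82
tcp_pos: [0.4524, -0.155, 0.1666]
tool_rot: [[-1.0, -0.0, 0.001], [-0.0, 1.0, -0.0], [-0.001, -0.0, -1.0]]
force: [0.6, 0.1, -0.1]
gripper_width: 0.0551
grasp_force: 0.0
```

move_arm:
  targets:
    - [0.002, -0.05, 0, 0, -0.2]
    - [0, -0.05, 0, 0, -0.2]
    - [0, -0.035, 0, 0, -0.2]
    - [0, -0.01, 0, 0, -0.2]
    - [0, 0, 0, 0, -0.2]

```text
t: 12.45
tcp_pos: [0.4504, -0.2979, 0.1661]
tool_rot: [[-1.0, 0.001, -0.0], [0.001, 1.0, 0.001], [0.0, 0.001, -1.0]]
force: [0.2, -0.1, -0.7]
gripper_width: 0.0551
grasp_force: 0.0
```

```bash
python3 - <<'E'
from h import *
for n in('scene','top'):
    c=cam(n)
    if n=='scene': save(c,'a1.png',(110,130,510,330),2)
    x,y=PX[n]['pot'];print(n,'potlid',ring(cloud(c,x-30,y-30,x+30,y+30)[0],.066,.003))
    x,y=(175,220) if n=='scene' else (363,210)
    P=cloud(c,x-25,y-30,x+25,y+30)[0]
    P=P[np.hypot(P[:,0]-.449,P[:,1]+.298)<.045]
    for z in(.070,.048,.026): print(n,'lid',z,*ring(P,z,.003))
E
```

```text
scene potlid (np.int64(242), 0.473, 0.3167, 'd=48.1', 'z=0.0664')
scene lid 0.07 291 0.4509 -0.2987 d=58.3 z=0.0708
scene lid 0.048 161 0.4516 -0.2976 d=63.6 z=0.0485
scene lid 0.026 171 0.4513 -0.2974 d=71.5 z=0.0263
top potlid (np.int64(189), 0.4726, 0.3159, 'd=48.0', 'z=0.0659')
top lid 0.07 0 0.0 0.0 d=0.0 z=nan
top lid 0.048 0 0.0 0.0 d=0.0 z=nan
top lid 0.026 0 0.0 0.0 d=0.0 z=nanh.py:28: RuntimeWarning: Mean of empty slice.
  (x,y),r=cv2.minEnclosingCircle(q); return m.sum(),round(x/1e3,4),round(y/1e3,4),'d=%.1f'%(2*r), 'z=%.4f'%P[m,2].mean()
  ret = ret.dtype.type(ret / rcount)
```

View pics/a1.png

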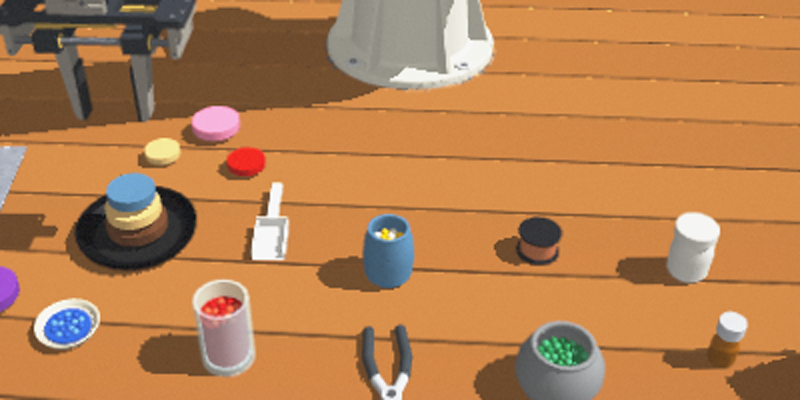

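The white lid sits level on the pot at (693,230) with its top at z≈0.066. The blue lid is now on top of the pile at (131,190). Taking it next.

move_arm:
  targets:
    - [0, 0, 0.03, 0, -0.4]
    - [0, 0, 0.04, 0, -0.4]
    - [0, 0, 0.03, 0, -0.4]
    - [0, 0, 0.012, 0, -0.4]
    - [0, 0, 0.002, 0, -0.4]
    - [0, 0, 0, 0, -0.4]
    - [0, 0, 0, 0, -0.4]

```text
t: 13.42
tcp_pos: [0.4513, -0.2985, 0.0534]
tool_rot: [[-1.0, -0.0, 0.002], [-0.0, 1.0, -0.001], [-0.002, -0.001, -1.0]]
force: [-0.0, -0.4, 0.4]
gripper_width: 0.0641
grasp_force: 0.0
```

move_arm:
  targets:
    - [0.0005, 0.0003, 0.0013, 0, -0.4]
    - [0, 0, 0, 0, -0.3]
    - [0, 0, 0, 0, -0.2]
    - [0, 0, 0, 0, -0.1]
    - [0, 0, 0, 0, 0.1]
    - [0, 0, 0, 0, 0.1]
    - [0, 0, 0, 0, 0.1]

```text
t: 14.3
tcp_pos: [0.4502, -0.2978, 0.0511]
tool_rot: [[-1.0, -0.0, -0.0], [-0.0, 1.0, 0.0], [0.0, 0.0, -1.0]]
force: [0.2, 0.8, 1.9]
gripper_width: 0.0534
grasp_force: 30.0
```

move_arm:
  targets:
    - [0, 0, -0.006, 0, 0.1]
    - [0, 0, -0.02, 0, 0.1]
    - [0, 0, -0.03, 0, 0.1]
    - [0, 0, -0.03, 0, 0.1]
    - [-0.0056, 0.03, 0, 0, 0.1]
    - [-0.008, 0.05, 0, 0, 0.1]
    - [-0.008, 0.05, 0, 0, 0.1]
    - [-0.008, 0.05, 0, 0, 0.1]

```text
t: 15.3
tcp_pos: [0.4799, -0.1165, 0.1375]
tool_rot: [[-1.0, 0.0, 0.001], [0.0, 1.0, -0.0], [-0.001, -0.0, -1.0]]
force: [-0.2, -0.4, 0.5]
gripper_width: 0.0531
grasp_force: 30.0
```

move_arm:
  targets:
    - [-0.008, 0.05, 0, 0, 0.1]
    - [-0.008, 0.035, 0, 0, 0.1]
    - [0, 0.017, 0, 0, 0.1]
    - [0, 0.0068, 0, 0, 0.1]
    - [0, 0, 0, 0, 0.1]
    - [0, 0, 0, 0, 0.1]

```text
t: 16.05
tcp_pos: [0.4956, -0.0099, 0.1371]
tool_rot: [[-1.0, 0.001, -0.0], [0.001, 1.0, -0.0], [0.0, -0.0, -1.0]]
force: [0.5, -0.3, -0.4]
gripper_width: 0.0529
grasp_force: 30.0
```

```bash
cat >> h.py <<'E'
def held(k,box,r):
    o=ctrl.observe(); t=o['tcp_pos']; print(t.round(4),o['gripper_width'],o['grasp_force'])
    c=cam('scene'); P,_,I=cloud(c,*box)
    m=(np.hypot(P[:,0]-t[0],P[:,1]-t[1])<r+.004)&(abs(P[:,2]-t[2]-.018)<.006)&(abs(P[:,1]-t[1])<r-.003)
    print('lid',m.sum(),P[m].min(0).round(4),P[m].max(0).round(4))
    q=P[m]; top=q[abs(q[:,2]-t[2]-.019)<.003]; A=np.c_[top[:,:2]-t[:2],np.ones(len(top))]; print('slopes',np.linalg.lstsq(A,top[:,2],rcond=None)[0].round(4))
    x,y=PX['scene'][k];print(k,ring(cloud(c,x-30,y-30,x+30,y+30)[0],V[k][0]))
    return c
E
python3 - <<'E'
from h import *
c=held('jar',(250,140,360,250),.027)
E
```

```text
[ 0.4956 -0.0099  0.1371] 0.05286890076034734 29.99979704618454
lid 404 [ 0.4673 -0.0338  0.1492] [0.5227 0.014  0.1602]
slopes [-0.0135 -0.      0.157 ]
jar (np.int64(140), 0.4965, -0.0097, 'd=47.2', 'z=0.0679')
```

move_arm:
  targets:
    - [-0.0005, 0.0004, 0.02, 0, 0.1]
    - [0, 0, 0.03, 0, 0.1]
    - [0, 0, 0.015, 0, 0.1]
    - [0, 0, 0.005, 0, 0.1]
    - [0, 0, 0.001, 0, 0.1]
    - [0, 0, 0, 0, 0.1]

```text
t: 16.85
tcp_pos: [0.4967, -0.0087, 0.0667]
tool_rot: [[-1.0, -0.0, 0.001], [-0.0, 1.0, -0.0], [-0.001, -0.0, -1.0]]
force: [0.2, 0.6, -0.6]
gripper_width: 0.053
grasp_force: 30.0
```

move_arm:
  targets:
    - [0, 0, 0.001, 0, 0.1]
    - [0, 0, 0.001, 0, 0.1]
    - [0, 0, 0, 0, 0.1]

```text
t: 17.23
tcp_pos: [0.4962, -0.0086, 0.0641]
tool_rot: [[-1.0, -0.0, 0.0], [-0.0, 1.0, -0.0], [-0.0, -0.0, -1.0]]
force: [0.4, 0.5, -1.1]
gripper_width: 0.053
grasp_force: 30.0
```

move_arm:
  targets:
    - [0, 0, 0.001, 0, 0.1]
    - [0, 0, 0, 0, 0.1]

```text
t: 17.48
tcp_pos: [0.4962, -0.0086, 0.0631]
tool_rot: [[-1.0, -0.0, 0.0], [-0.0, 1.0, -0.0], [-0.0, -0.0, -1.0]]
force: [0.9, 0.2, 0.5]
gripper_width: 0.0528
grasp_force: 30.0
```

move_arm:
  targets:
    - [0, 0, 0.0007, 0, 0.1]
    - [0, 0, 0, 0, 0.1]

```text
t: 17.73
tcp_pos: [0.4964, -0.0086, 0.063]
tool_rot: [[-1.0, -0.0, 0.0], [-0.0, 1.0, -0.0], [-0.0, -0.0, -1.0]]
force: [-2.9, 0.2, 9.0]
gripper_width: 0.0533
grasp_force: 30.0
```

move_arm:
  targets:
    - [0, 0, 0, 0, -0.16]
    - [0, 0, 0, 0, -0.25]
    - [0, 0, 0, 0, -0.4]
    - [0, 0, 0, 0, -0.4]
    - [0, 0, -0.02, 0, -0.4]
    - [0, 0, -0.05, 0, -0.4]
    - [0, 0, -0.035, 0, -0.45]
    - [0.004, -0.03, 0, 0, -0.45]

```text
t: 18.73
tcp_pos: [0.4944, -0.0381, 0.1702]
tool_rot: [[-1.0, -0.002, 0.006], [-0.002, 1.0, -0.0], [-0.006, -0.0, -1.0]]
force: [-0.5, -1.5, -0.6]
gripper_width: 0.0666
grasp_force: 0.0
```

move_arm:
  targets:
    - [0.01, -0.05, 0, 0, -0.45]
    - [0.01, -0.055, 0, 0, -0.45]
    - [0.01, -0.055, 0, 0, -0.45]
    - [0.01, -0.05, 0, 0, -0.45]
    - [0.001, -0.035, 0, 0, -0.45]
    - [0, -0.013, 0, 0, -0.45]
    - [0, 0, 0, 0, -0.45]

```text
t: 19.6
tcp_pos: [0.4511, -0.2967, 0.1671]
tool_rot: [[-1.0, 0.001, -0.0], [0.001, 1.0, 0.001], [0.0, 0.001, -1.0]]
force: [-0.2, 1.1, -0.8]
gripper_width: 0.0667
grasp_force: 0.0
```

```bash
cat >> h.py <<'E'
def after(k,boxz,zs):
    c=cam('scene'); x,y=PX['scene'][k];print(k,'lid',ring(cloud(c,x-30,y-35,x+30,y+30)[0],V[k][0]+.014,.003))
    P=cloud(c,150,185,200,250)[0]; P=P[np.hypot(P[:,0]-.449,P[:,1]+.298)<.042]
    for z in zs: print('lid',z,*ring(P,z,.003))
    print(ctrl.observe()['tcp_pos'].round(4)); return c
E
python3 - <<'E'
from h import *
c=after('jar',0,(.048,.026))
E
```

```text
jar lid (np.int64(354), 0.4959, -0.0094, 'd=55.3', 'z=0.0830')
lid 0.048 386 0.4499 -0.2987 d=65.8 z=0.0488
lid 0.026 172 0.4505 -0.2971 d=71.0 z=0.0264
[ 0.4511 -0.2959  0.1671]
```

move_arm:
  targets:
    - [0.0005, -0.0018, 0.03, 0, -0.57]
    - [0, 0, 0.04, 0, -0.57]
    - [0, 0, 0.04, 0, -0.57]
    - [0, 0, 0.02, 0, -0.57]
    - [0, 0, 0.006, 0, -0.57]
    - [0, 0, 0, 0, -0.57]
    - [0, 0, 0, 0, -0.57]

```text
t: 20.52
tcp_pos: [0.4515, -0.2985, 0.0324]
tool_rot: [[-1.0, -0.001, 0.001], [-0.001, 1.0, -0.001], [-0.001, -0.001, -1.0]]
force: [0.5, 0.0, 0.0]
gripper_width: 0.0725
grasp_force: 0.0
```

move_arm:
  targets:
    - [0.0008, 0.0003, 0.0018, 0, -0.55]
    - [0, 0, 0, 0, -0.5]
    - [0, 0, 0, 0, -0.4]
    - [0, 0, 0, 0, -0.3]
    - [0, 0, 0, 0, -0.1]
    - [0, 0, 0, 0, -0.1]
    - [0, 0, 0, 0, -0.1]

```text
t: 21.4
tcp_pos: [0.45, -0.2982, 0.0297]
tool_rot: [[-1.0, -0.0, 0.0], [-0.0, 1.0, -0.0], [-0.0, -0.0, -1.0]]
force: [-1.1, 0.2, 4.3]
gripper_width: 0.061
grasp_force: 30.0
```

move_arm:
  targets:
    - [0, 0, -0.006, 0, -0.1]
    - [0, 0, -0.02, 0, -0.1]
    - [0, 0, -0.04, 0, -0.1]
    - [0, 0, -0.04, 0, -0.1]
    - [-0.01, 0.01, -0.02, 0, -0.1]
    - [-0.03, 0.024, 0, 0, -0.1]
    - [-0.035, 0.028, 0, 0, -0.1]
    - [-0.035, 0.028, 0, 0, -0.1]

```text
t: 22.4
tcp_pos: [0.5608, -0.2072, 0.156]
tool_rot: [[-1.0, 0.0, 0.0], [0.0, 1.0, -0.0], [-0.0, -0.0, -1.0]]
force: [-1.3, 0.2, -0.5]
gripper_width: 0.0614
grasp_force: 30.0
```

move_arm:
  targets:
    - [-0.035, 0.028, 0, 0, -0.1]
    - [-0.02, 0.0125, 0, 0, -0.1]
    - [-0.009, 0.0055, 0, 0, -0.1]
    - [0, 0, 0, 0, -0.1]
    - [0, 0, 0, 0, -0.1]

```text
t: 23.02
tcp_pos: [0.6229, -0.1629, 0.1555]
tool_rot: [[-1.0, 0.001, -0.001], [0.001, 1.0, -0.0], [0.001, -0.0, -1.0]]
force: [0.9, -0.7, -1.6]
gripper_width: 0.0615
grasp_force: 30.0
```

```bash
python3 - <<'E'
from h import *
c=held('canister',(160,130,280,300),.031)
E
```

```text
[ 0.6229 -0.1629  0.1555] 0.06154682894871054 29.999821186065674
lid 670 [ 0.5929 -0.1908  0.1676] [ 0.6551 -0.135   0.1779]
slopes [-0.0067  0.002   0.1748]
canister (np.int64(186), 0.6238, -0.1595, 'd=56.5', 'z=0.0814')
```

move_arm:
  targets:
    - [-0.001, 0.0008, 0.02, 0, -0.1]
    - [0, 0, 0.03, 0, -0.1]
    - [0, 0, 0.018, 0, -0.1]
    - [0, 0, 0.005, 0, -0.1]
    - [0, 0, 0.001, 0, -0.1]
    - [0, 0, 0, 0, -0.1]
    - [0, 0, 0, 0, -0.1]

```text
t: 23.95
tcp_pos: [0.6255, -0.1614, 0.0824]
tool_rot: [[-1.0, -0.0, 0.001], [-0.0, 1.0, -0.0], [-0.001, -0.0, -1.0]]
force: [0.2, 0.2, -0.4]
gripper_width: 0.0611
grasp_force: 30.0
```

move_arm:
  targets:
    - [0, 0, 0.001, 0, -0.1]
    - [0, 0, 0.001, 0, -0.1]
    - [0, 0, 0, 0, -0.1]

```text
t: 24.32
tcp_pos: [0.6248, -0.1613, 0.0795]
tool_rot: [[-1.0, -0.0, -0.0], [-0.0, 1.0, 0.0], [0.0, 0.0, -1.0]]
force: [-0.3, -0.5, -0.5]
gripper_width: 0.0611
grasp_force: 30.0
```

move_arm:
  targets:
    - [0, 0, 0.001, 0, -0.1]
    - [0, 0, 0, 0, -0.1]

```text
t: 24.58
tcp_pos: [0.6248, -0.1613, 0.0785]
tool_rot: [[-1.0, -0.0, -0.0], [-0.0, 1.0, 0.0], [0.0, 0.0, -1.0]]
force: [-0.6, 0.2, -1.0]
gripper_width: 0.0615
grasp_force: 30.0
```

move_arm:
  targets:
    - [0, 0, 0.001, 0, -0.1]
    - [0, 0, 0, 0, -0.1]

```text
t: 24.82
tcp_pos: [0.6251, -0.1613, 0.0778]
tool_rot: [[-1.0, -0.0, 0.0], [-0.0, 1.0, -0.0], [-0.0, -0.0, -1.0]]
force: [0.2, 0.7, 2.1]
gripper_width: 0.0613
grasp_force: 30.0
```

move_arm:
  targets:
    - [0, 0, 0.0003, 0, -0.1]
    - [0, 0, 0, 0, -0.36]
    - [0, 0, 0, 0, -0.45]
    - [0, 0, 0, 0, -0.6]
    - [0, 0, 0, 0, -0.6]
    - [0, 0, -0.02, 0, -0.6]
    - [0, 0, -0.04, 0, -0.65]
    - [0, 0, -0.03, 0, -0.7]

```text
t: 25.82
tcp_pos: [0.6256, -0.1615, 0.1703]
tool_rot: [[-1.0, -0.0, 0.002], [-0.0, 1.0, -0.001], [-0.002, -0.001, -1.0]]
force: [0.5, -0.2, -0.7]
gripper_width: 0.0783
grasp_force: 0.0
```

move_arm:
  targets:
    - [0.02, -0.016, 0, 0, -0.74]
    - [0.035, -0.028, 0, 0, -0.74]
    - [0.035, -0.028, 0, 0, -0.74]
    - [0.035, -0.028, 0, 0, -0.74]
    - [0.03, -0.024, 0, 0, -0.74]
    - [0.02, -0.0125, 0, 0, -0.74]
    - [0, 0, 0, 0, -0.74]

```text
t: 26.7
tcp_pos: [0.4476, -0.2985, 0.1671]
tool_rot: [[-1.0, 0.002, -0.001], [0.002, 1.0, 0.0], [0.001, 0.0, -1.0]]
force: [-0.2, 0.4, -0.4]
gripper_width: 0.0801
grasp_force: 0.0
```

```bash
python3 - <<'E'
from h import *
c=after('canister',0,(.026,))
save(c,'a3.png',(110,130,510,330),2)
E
```

```text
canister lid (np.int64(606), 0.6252, -0.1632, 'd=63.6', 'z=0.0966')
lid 0.026 489 0.4485 -0.2974 d=73.8 z=0.0267
[ 0.4488 -0.2982  0.1672]
```

View pics/a3.png

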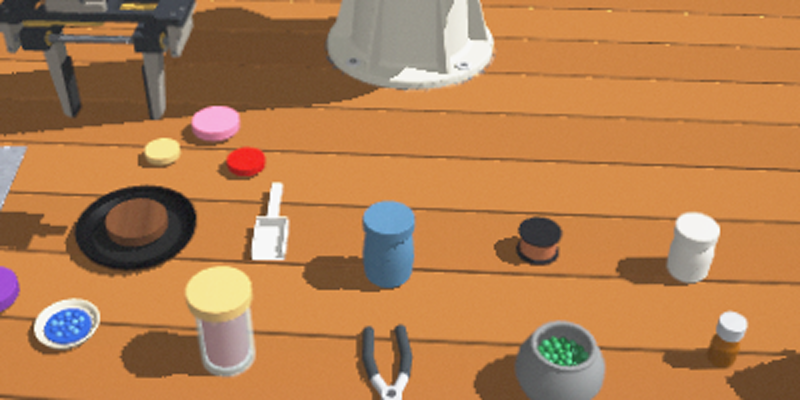

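Three lids are seated: white (693,230), blue (388,215) and bamboo (219,290). Teak lies alone in the tray at (137,220).

move_arm:
  targets:
    - [0, 0.0005, 0.03, 0, -0.74]
    - [0, 0, 0.05, 0, -0.74]
    - [0, 0, 0.04, 0, -0.74]
    - [0, 0, 0.025, 0, -0.74]
    - [0, 0, 0.01, 0, -0.74]
    - [0, 0, 0, 0, -0.74]
    - [0, 0, 0, 0, -0.74]

```text
t: 27.62
tcp_pos: [0.4508, -0.2977, 0.0133]
tool_rot: [[-1.0, -0.001, 0.001], [-0.001, 1.0, -0.001], [-0.001, -0.001, -1.0]]
force: [-0.2, 0.4, 0.1]
gripper_width: 0.0802
grasp_force: 0.0
```

move_arm:
  targets:
    - [0.0005, 0, 0.004, 0, -0.74]
    - [0, 0, 0, 0, -0.7]
    - [0, 0, 0, 0, -0.6]
    - [0, 0, 0, 0, -0.5]
    - [0, 0, 0, 0, -0.3]
    - [0, 0, 0, 0, -0.3]
    - [0, 0, 0, 0, -0.3]

```text
t: 28.5
tcp_pos: [0.4495, -0.2974, 0.0084]
tool_rot: [[-1.0, -0.0, 0.0], [-0.0, 1.0, -0.0], [-0.0, -0.0, -1.0]]
force: [-1.5, 0.6, 4.4]
gripper_width: 0.0694
grasp_force: 30.0
```

move_arm:
  targets:
    - [0, 0, -0.006, 0, -0.3]
    - [0, 0, -0.02, 0, -0.3]
    - [0, 0, -0.04, 0, -0.3]
    - [0, 0, -0.045, 0, -0.3]
    - [0, 0, -0.04, 0, -0.3]
    - [-0.01, 0.02, 0, 0, -0.3]
    - [-0.018, 0.04, 0, 0, -0.3]
    - [-0.02, 0.048, 0, 0, -0.3]

```text
t: 29.5
tcp_pos: [0.4977, -0.1887, 0.1597]
tool_rot: [[-1.0, 0.001, 0.001], [0.001, 1.0, -0.0], [-0.001, -0.0, -1.0]]
force: [0.0, -0.0, 0.1]
gripper_width: 0.0693
grasp_force: 30.0
```

move_arm:
  targets:
    - [-0.02, 0.048, 0, 0, -0.3]
    - [-0.02, 0.048, 0, 0, -0.3]
    - [-0.02, 0.048, 0, 0, -0.3]
    - [-0.02, 0.048, 0, 0, -0.3]
    - [-0.02, 0.048, 0, 0, -0.3]
    - [-0.02, 0.048, 0, 0, -0.3]
    - [-0.015, 0.035, 0, 0, -0.3]
    - [-0.008, 0.0265, 0, 0, -0.3]

```text
t: 30.5
tcp_pos: [0.6406, 0.1619, 0.1592]
tool_rot: [[-1.0, -0.001, -0.0], [-0.001, 1.0, -0.0], [0.0, -0.0, -1.0]]
force: [0.7, 0.3, -1.1]
gripper_width: 0.0693
grasp_force: 30.0
```

move_arm:
  targets:
    - [0, 0, 0.02, 0, -0.3]
    - [0, 0, 0.02, 0, -0.3]
    - [0, 0, 0, 0, -0.3]
    - [0, 0, 0, 0, -0.3]

```text
t: 31.0
tcp_pos: [0.6402, 0.1593, 0.1192]
tool_rot: [[-1.0, 0.001, -0.0], [0.001, 1.0, -0.0], [0.0, -0.0, -1.0]]
force: [-0.1, 0.8, -0.6]
gripper_width: 0.0694
grasp_force: 30.0
```

```bash
python3 - <<'E'
from h import *
c=held('bowl',(320,150,460,330),.035)
E
```

```text
[0.6402 0.1593 0.1192] 0.06942389552340336 29.99994993209839
lid 915 [0.6045 0.1277 0.1312] [0.6748 0.1912 0.1408]
slopes [0.0061 0.0066 0.1375]
bowl (np.int64(312), 0.6408, 0.1593, 'd=66.7', 'z=0.0599')
```

move_arm:
  targets:
    - [0, 0.0005, 0.02, 0, -0.3]
    - [0, 0, 0.02, 0, -0.3]
    - [0, 0, 0.013, 0, -0.3]
    - [0, 0, 0.005, 0, -0.3]
    - [0, 0, 0.0, 0, -0.3]
    - [0, 0, 0, 0, -0.3]

```text
t: 31.8
tcp_pos: [0.6408, 0.1608, 0.0618]
tool_rot: [[-1.0, -0.0, 0.001], [-0.0, 1.0, 0.0], [-0.001, 0.0, -1.0]]
force: [-0.4, 0.5, -0.9]
gripper_width: 0.0697
grasp_force: 30.0
```

move_arm:
  targets:
    - [0, 0, 0.001, 0, -0.3]
    - [0, 0, 0.001, 0, -0.3]
    - [0, 0, 0, 0, -0.3]

```text
t: 32.17
tcp_pos: [0.6403, 0.1607, 0.0594]
tool_rot: [[-1.0, -0.0, 0.0], [-0.0, 1.0, 0.0], [-0.0, 0.0, -1.0]]
force: [-0.6, -0.7, -0.8]
gripper_width: 0.0694
grasp_force: 30.0
```

move_arm:
  targets:
    - [0, 0, 0.001, 0, -0.3]
    - [0, 0, 0, 0, -0.3]

```text
t: 32.42
tcp_pos: [0.6403, 0.1607, 0.0582]
tool_rot: [[-1.0, -0.0, -0.0], [-0.0, 1.0, -0.0], [0.0, -0.0, -1.0]]
force: [-0.2, -0.2, -0.6]
gripper_width: 0.0695
grasp_force: 30.0
```

move_arm:
  targets:
    - [0, 0, 0.001, 0, -0.3]
    - [0, 0, 0, 0, -0.3]

```text
t: 32.67
tcp_pos: [0.6402, 0.1607, 0.0572]
tool_rot: [[-1.0, -0.0, -0.0], [-0.0, 1.0, -0.0], [0.0, -0.0, -1.0]]
force: [0.4, -0.1, -0.4]
gripper_width: 0.069
grasp_force: 30.0
```

move_arm:
  targets:
    - [0, 0, 0.0007, 0, -0.3]
    - [0, 0, 0, 0, -0.3]

```text
t: 32.92
tcp_pos: [0.6403, 0.1607, 0.0565]
tool_rot: [[-1.0, -0.0, -0.0], [-0.0, 1.0, 0.0], [0.0, 0.0, -1.0]]
force: [-0.1, 0.2, 0.4]
gripper_width: 0.0694
grasp_force: 30.0
```

move_arm:
  targets:
    - [0, 0, 0.0006, 0, -0.3]
    - [0, 0, 0, 0, -0.3]

```text
t: 33.17
tcp_pos: [0.6404, 0.1607, 0.0564]
tool_rot: [[-1.0, -0.0, 0.0], [-0.0, 1.0, 0.0], [-0.0, 0.0, -1.0]]
force: [-1.3, -0.7, 4.7]
gripper_width: 0.0693
grasp_force: 30.0
```

move_arm:
  targets:
    - [0, 0, 0, 0, -0.53]
    - [0, 0, 0, 0, -0.62]
    - [0, 0, 0, 0, -0.8]
    - [0, 0, 0, 0, -0.8]
    - [0, 0, -0.02, 0, -0.8]
    - [0, 0, -0.04, 0, -0.8]
    - [0, 0, -0.05, 0, -0.8]
    - [0, 0, -0.05, 0, -0.8]

```text
t: 34.17
tcp_pos: [0.6403, 0.1607, 0.2191]
tool_rot: [[-1.0, -0.0, 0.001], [-0.0, 1.0, 0.0], [-0.001, 0.0, -1.0]]
force: [0.6, -0.3, -0.5]
gripper_width: 0.0827
grasp_force: 0.0
```

move_arm:
  targets:
    - [0.03, 0, -0.02, 0, -0.8]
    - [0.05, 0, 0, 0, -0.8]
    - [0.05, 0, 0, 0, -0.8]
    - [0.05, 0, 0, 0, -0.8]
    - [0.03, 0, 0, 0, -0.8]
    - [0, 0, 0, 0, -0.8]
    - [0, 0, 0, 0, -0.8]

```text
t: 35.05
tcp_pos: [0.4315, 0.1609, 0.2372]
tool_rot: [[-1.0, -0.0, 0.002], [-0.0, 1.0, 0.001], [-0.002, 0.001, -1.0]]
force: [-0.0, 1.2, -0.2]
gripper_width: 0.0829
grasp_force: 0.0
```

```bash
python3 - <<'E'
from h import *
c=cam('scene'); save(c,'end.png',(110,130,510,330),2)
for k in V:
    x,y=PX['scene'][k];P=cloud(c,x-30,y-35,x+30,y+30)[0];print(k,ring(P,V[k][0]+.0145,.003))
    q=P[abs(P[:,2]-V[k][0]-.0145)<.003]; print(np.linalg.lstsq(np.c_[q[:,:2]-q[:,:2].mean(0),np.ones(len(q))],q[:,2],rcond=None)[0].round(4))
E
```

```text
pot (np.int64(236), 0.4724, 0.3142, 'd=49.9', 'z=0.0666')
[0.0103 0.0043 0.0666]
jar (np.int64(357), 0.496, -0.0085, 'd=56.1', 'z=0.0830')
[-0.0175 -0.0025  0.083 ]
canister (np.int64(615), 0.6244, -0.1608, 'd=65.9', 'z=0.0966')
[-0.0144  0.0011  0.0966]
bowl (np.int64(855), 0.6395, 0.1602, 'd=71.8', 'z=0.0751')
[-0.0139 -0.0022  0.0751]
```

View pics/end.png

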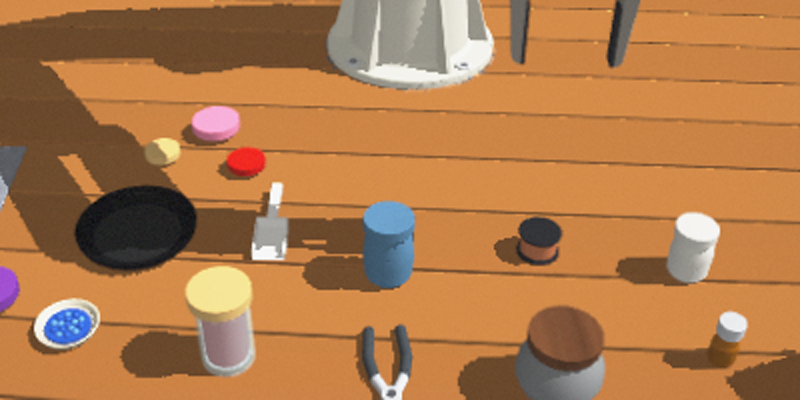

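All four lids are level on their vessels: white (693,230), blue (388,215), bamboo (219,290) and teak (565,335). The tray is empty, and the pliers and scoop have not moved.

```bash
python3 -c "
from cell import ctrl
print(ctrl.close_job())"
```

```text
the job is handed in; nothing more can be done
None
```

All four lids are on their own vessels, level and centred; the pliers and scoop were not touched, and I handed the job in at about 35 s (the hand-in returned no verdict).

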